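Shut the sample box and snap its toggle latch

TASK

Shut the sample box so that the seed samples in it stay dry: swing the lid down onto its rubber seal, hook the wire loop of the toggle latch into the keeper on the front edge of the lid, then press the latch lever down flat against the box so that it snaps over and pulls the lid tight. Leave the jars, flask, dishes and scoop around it standing where they are.

Things in the scene. Friction and masses are not known exactly. Their poses are not given: they have to be found in the camera images.
- sample_box: heavy metal box that does not move, 190 mm deep (x), 220 wide (y), 160 tall to its rim, jars of seed inside. Origin under its centre; -x points out of its front, where the latch is, +x to the hinge at the back, z up. In its frame (mm): front wall x = -95, rim to x = -102; hinge line along y through x = 100, z = 166.5; lever pivot x = -124, y = 0, z = 116
- lid (a joint): hinge of the lid, rad: 0 is pulled tight, about 0.026 lying loose on the springy seal (5 mm up at the front; about 27 N at the front edge squeezes it to 0), larger is open (starts 0.5 to 0.95, stops at 1.3). Stiff: stays where it is put, 1 to 4 N at the front edge moves it
- lid_hinge (a point): middle of the lid's hinge line; axes of the lid (x back, z up when it is shut)
- lid_front (a point): middle of the front edge of the lid's top face, 206 mm from the hinge line and 8.5 mm above it when shut. The lid is a flat metal pan 212 x 236 mm, 14 mm thick (its middle panel stands 1.5 mm higher)
- keeper_seat (a point): where the loop's bar must lie: middle of the trough of the keeper at the middle of the lid's front edge, 3 mm above its ledge, 216 mm from the hinge line and level with it when shut. The ledge is 28 mm wide, stands 24 mm out from the lid's front face and ends in a lip turned up 9 mm; the trough between lid and lip is 20 mm and open at the top: the bar enters from above, over the lip
- latch_pivot (a point): middle of the lever's pivot pin on the front of the box, 116 mm above the bench, 29 mm out from the front wall; fixed, axes of the box
- lever (a joint): latch lever, rad: 0 is flat down against the box (closed), 1.57 straight out from the front, more points up (starts 1.5 to 1.9, stops at 2.3). Stiff: stays where it is left; 1 N at its end moves it, about 3 N while it pulls the lid tight; below about 0.15 it snaps to 0 by itself and holds
- lever_tip (a point): on the outer (upper when open) face of the lever near its free end, 80 mm from the pivot. The lever is a dark steel plate 32 mm wide, 5 mm thick, reaching from 10 to 85 mm from the pivot; its outer face lies 6.5 mm outward of the pivot when closed
- loop (a joint): wire loop on a pin through the lever 25 mm from the lever's pivot, rad: angle relative to the lever, 0 with the lever closed and the loop straight up into the keeper, larger is swung away from the keeper towards the lever's free end (starts 2.3 to 2.65, stops at 2.75). Stays where it is left
- loop_bar (a point): middle of the loop's crossbar. The loop is a U of 6 mm wire: the bar along the box's y, 74.5 mm from the pin, and two side wires from its ends to the pin; 54 mm wide overall, 42 inside, straddling lever and keeper; can be gripped across its width. The bar can be carried 52 to 97 mm from the lever's pivot, the lever follows: near 1.2 with the bar in the keeper (lid loose), 1.8 to clear the lip
- jar_a: glass sample jar with a white screw cap, 84 mm across and 135 mm tall, standing close beside the box; origin under its centre
- jar_b: glass sample jar with a white screw cap, part filled with dark seed, 84 mm across and 135 mm tall; origin under its centre
- jar_c: glass sample jar with a white screw cap, 84 mm across and 135 mm tall; origin under its centre
- flask: round glass flask with a long neck and pale yellow oil in it, 90 mm across and 190 mm tall; origin under its centre
- dish_a: square black dish with upswept corners, 180 mm wide and up to 47 mm tall, heaped with dark seeds; origin under its centre
- dish_b: a second such dish, 180 mm wide; origin under its centre
- scoop: steel sample scoop, 160 mm long and 36 mm tall, lying on the bench in front of the box to one side of the latch; origin under its middle, handle to its -x

How it is judged:
On the way, in this order (a step that is already met when the one before it is completed fails the run):
1. the lid is down on its seal (value of joint lid below 0.06 rad), for 0.2 s.
2. the loop's bar lies in the keeper, behind the lip (distance between loop_bar and keeper_seat below 0.011 m), for 0.2 s.
At the end, for the whole second after the job is handed in: The lever lies flat down against the box (below 0.12 rad) and stays there by itself, the bar of the loop lies in the keeper (its middle within 11 mm of the middle of the trough), the lid is pulled tight (below 0.010 rad, under about 2 mm at its front edge), and lid and lever are at rest (value of joint lever below 0.12 rad and value of joint lid below 0.01 rad and distance between loop_bar and keeper_seat below 0.011 m and velocity of joint lever between -0.1 and 0.1 rad/s and velocity of joint lid between -0.05 and 0.05 rad/s); the robot touches nothing.
It fails at once if a jar is shoved more than 40 mm or tipped over (distance of any of jar_a, jar_b, jar_c from where it was at the start of the episode above 0.04 m or angle between any of jar_a, jar_b, jar_c's own z axis and vertical above 0.5 rad).
It fails at once if a flask is shoved more than 40 mm or tipped over (distance of flask from where it was at the start of the episode above 0.04 m or angle between flask's own z axis and vertical above 0.5 rad).
It fails at once if a dish is shoved more than 40 mm or tipped over (distance of any of dish_a, dish_b from where it was at the start of the episode above 0.04 m or angle between any of dish_a, dish_b's own z axis and vertical above 0.5 rad).
It fails at once if a scoop is shoved more than 40 mm or tipped over (distance of scoop from where it was at the start of the episode above 0.04 m or angle between scoop's own z axis and vertical above 0.5 rad).
It also fails if it takes over 54 s, if anything falls off the work surface, if the arm or the gripper's body presses on something with over 40 N, if the wrist force passes 120 N, or if a joint passes its speed limit or range.

ROBOT

A 6-joint arm with a two-finger parallel gripper is mounted at the origin on the work surface. World frame = base frame: x ahead of the robot, y to its left, z up, the work surface at z = 0. Lengths are in m, angles in rad, forces in N, time in s.
With the tool pointing down it reaches from about 0.325 to 0.925 m from the base axis. Payload 3.1 kg.
Tool frame: the origin (TCP) lies at the very end of the fingers, on their centre line; the grasp point (between the pads) lies behind it (env.pinch_z is the y of the grasp point in the tool frame, in m); y points along the fingers, x is the direction in which the jaws open and shut, and the axes are right-handed (so a half turn about y gives the same grasp; the last joint's range is limited). The gripper opens to 85 mm and grips with 20 to 120 N. Pads are 22 mm wide; open, the fingers measure 114 mm over their backs; the gripper's body (76 mm by 85 mm) begins 54 mm behind the grasp point. The pads swing forward as they close: fully open they stand 13 mm farther back than shut.
Start: joints at [-1.361, 0.217, 1.613, -0, 1.311, -0.112], TCP at [0.198, -0.593, 0.231] pointing down, gripper open.
Joint ranges: [-2.75, 2.75], [-0.78, 2.1], [0.31, 2.55], [-1.13, 4.27], [0.13, 2.63], [-2.58, 2.58]. Speed limits (rad/s): [2.79, 2.79, 3.14, 3.14, 3.14, 3.14].

INTERFACE

Orientations are given as a rotation vector (axis times angle).
In Python, from rig import env gives the robot as it stands. The module is installed in compiled form; this text tells all that it offers.
- The arm moves only by the tool arm_command, never from a script. Its arguments are lists of equal length, an entry for each row: "xyz": the shift along the world's x, y, z in m, a list of three; "angular": the turn, a rotation vector about the world's x, y, z in rad, a list of three. In form: {"xyz": [[tx, ty, tz], ...], "angular": [[wx, wy, wz], ...]}. A call has 1 to 5 rows; each row shifts and turns the pose as measured when the row begins; what a row does not reach is not made up. A row lasts 1/12 s, in which the tool goes at most 41.7 mm and 7.16 degrees, less where a joint would pass 70% of its speed; a pose out of reach is approached as far as the arm can. A call with a gripper value outside its range is refused whole. "fingers" is the closure, from -1 (fully open) to 1 (shut), set as the call begins (left out, the last holds). The fingers move at their own pace and stop on an object; the grip force is fixed at half the most. Time passes only in rows, so rows that do not move let the fingers close. It gives the time, the measured TCP pose, the force and the opening at its end, in the units of the state.
- env.observe(): the state, without advancing time (a new reading comes with each control period).
- env.snapshot(name): name is "side" or "top"; returns the picture (400x640x3 uint8, red, green, blue); there is no depth.
- env.get_calibration(name): a dict with "intrinsics" (3x3 intrinsics, pixels), "R" (3x3) and "t" (3): a world point X has camera coordinates R X + t. Camera axes: x right, y down, z forward; pixel columns grow to the right and rows downward; lengths in m; the calibration is good to about 2 mm. A picture is of the moment at which its call begins. get_calibration takes no time and is no camera call.
- env.finish_job(): hands the job in, once; it reports no verdict.
The state is a dict: "time_s": time; "qpos": joint angles; "joint_vel": joint speeds; "joint_torque": joint torques, N m; "eef_pos": TCP position; "tool_rot": TCP orientation; "ft_force": force on the tool from outside, world axes, zero at the start; "wrist_torque": the same for the moment, N m; "width": opening from 0.0 (shut) to 1.0 (fully open).
Only numpy, scipy, OpenCV 4.12 (cv2) and the standard library are available. Lean on these libraries where they do the work, as an engineer would, in place of code of your own. Each camera call takes 0.05 s, during which the arm holds its last target. There are 200 camera calls.

## Working session

There is one attempt and no reset: what is moved stays moved. The work goes in short steps, Python scripts to look and compute and a tool call to move; the robot and the scene stay as the last step left them, time stands still between calls to the robot, and variables do not carry over. Pictures are saved under pics/ and viewed, about 8 in all and at most 12, crops included, and the job is handed in when it is done.

Besides the shell and the picture viewer there is one more tool, called after "Emit:" as name(argument=value, ...) on one line, values as JSON. arm_command: Moves the arm, as the interface text tells. Its arguments: {"type":"object","properties":{"xyz":{"type":"array","items":{"type":"array","items":{"type":"number"}}},"angular":{"type":"array","items":{"type":"array","items":{"type":"number"}}},"fingers":{"type":"number"}},"required":["xyz","angular"]}

```bash
mkdir -p pics; python3 - <<'E'
from rig import env
import cv2
for n in("side","top"):
    cv2.imwrite(f"pics/{n}0.png",env.snapshot(n)[:,:,::-1]); c=env.get_calibration(n); print(n,c["intrinsics"].tolist(),c["R"].round(4).tolist(),c["t"].round(4).tolist(), (-c["R"].T@c["t"]).round(3))
o=env.observe();print(o,env.pinch_z)
E
```

```text
side [[444.29803721196095, 0.0, 320.66035441188507], [0.0, 444.29803721196095, 192.28703117347985], [0.0, 0.0, 1.0]] [[-0.0227, 0.9997, 0.003], [0.8511, 0.0209, -0.5245], [-0.5245, -0.0094, -0.8514]] [0.0154, -0.4462, 1.737] [1.291 0.01  1.245]
top [[516.7095756179617, 0.0, 325.65535244105627], [0.0, 516.7095756179617, 201.27272205387334], [0.0, 0.0, 1.0]] [[-0.0094, -0.9999, -0.0037], [-0.9956, 0.0097, -0.0934], [0.0935, 0.0028, -0.9956]] [-0.012, 0.5919, 1.424] [ 0.456 -0.022  1.473]
{'time_s': 0.1, 'qpos': array([-1.36120755e+00,  2.17686136e-01,  1.61479288e+00,  2.46068893e-05,
        1.31134290e+00, -1.12204118e-01]), 'joint_vel': array([ 0.00089814, -0.00059337, -0.00362716,  0.00029522, -0.00073149,
       -0.00116374]), 'joint_torque': array([ 2.84380021e-04, -3.98074436e+01, -3.04970312e+01, -1.67349376e-04,
        4.22859419e-03, -1.43607298e-05]), 'eef_pos': array([ 0.19753532, -0.59216905,  0.23008425]), 'tool_rot': array([-1.3428632 ,  0.97010372, -0.96739443]), 'ft_force': array([0.5873604 , 0.15887349, 0.43802107]), 'wrist_torque': array([-0.0104388 , -0.00724114,  0.00483064]), 'width': 0.9999950410701522} -0.0187
```

View pics/side0.png

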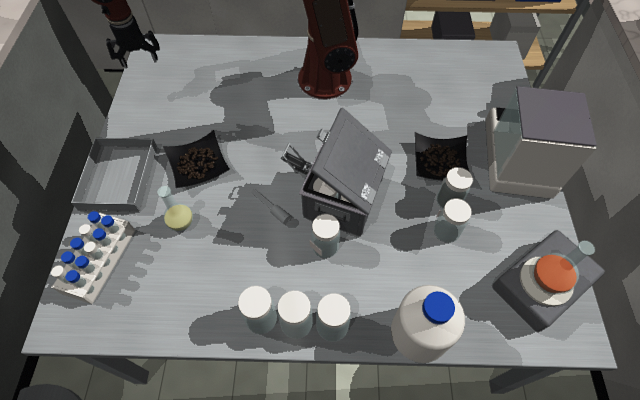

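View pics/top0.png

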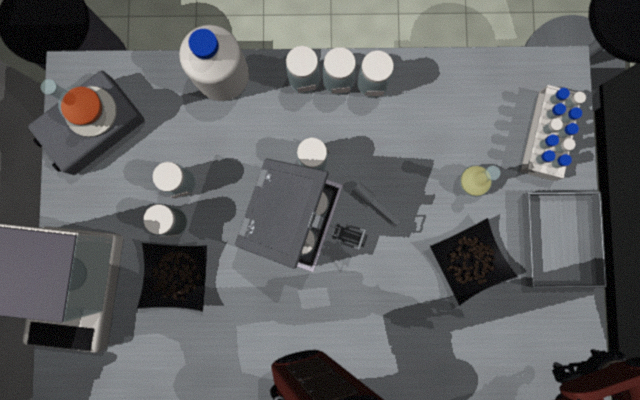

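The box sits near top px (295,215). Its front (latch at about (350,237)) faces world -y with a slight turn toward the robot. The scoop is at (375,205), and jar_a is at (312,150). I'll zoom in on both views.

```bash
python3 - <<'E'
import cv2,numpy as np
a=cv2.imread("pics/top0.png")[140:280,225:405]; b=cv2.imread("pics/side0.png")[100:240,260:410]
cv2.imwrite("pics/ctop0.png",cv2.resize(a,None,fx=4.4,fy=4.28,interpolation=cv2.INTER_CUBIC))
cv2.imwrite("pics/ctop0.png",cv2.resize(a,None,fx=4.25,fy=4.25,interpolation=cv2.INTER_CUBIC))
cv2.imwrite("pics/cside0.png",cv2.resize(b,None,fx=4.25,fy=4.25,interpolation=cv2.INTER_CUBIC))
E
```

```text
(no output)
```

View pics/ctop0.png

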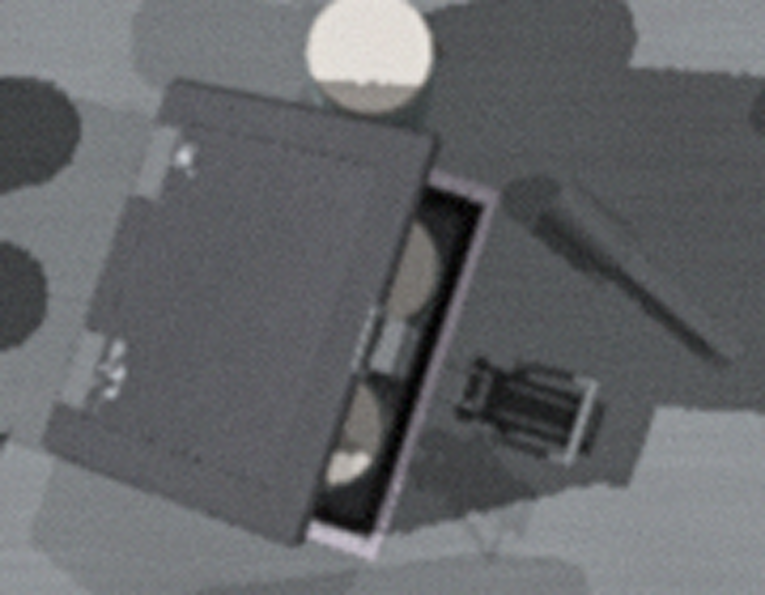

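View pics/cside0.png

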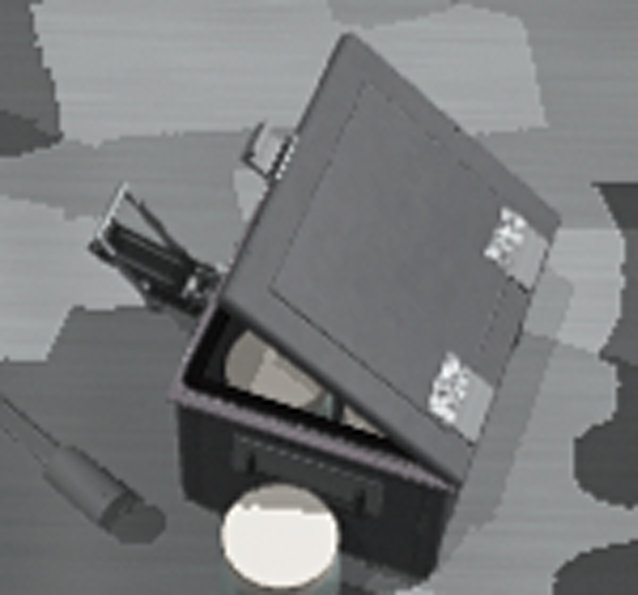

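Both crops are clear. In the top crop the loop bar runs (592,380)-(570,462), the rim's front corners are (497,190) and (375,555), and the lid's front edge runs (437,140)-(300,545). In the side crop the bar runs (125,187)-(97,247), and the lid corners are (350,35), (225,300), (460,482) and (560,218). Next I fit the box pose and joint angles to these points.

```bash
cat > h.py <<'E'
from rig import env
import numpy as np
from scipy.optimize import least_squares
from scipy.spatial.transform import Rotation as R
C={n:env.get_calibration(n) for n in("top","side")}
def proj(n,X):
    c=C[n]; p=c["intrinsics"]@(c["R"]@np.asarray(X)+c["t"]); return p[:2]/p[2]
def w(q,b): # box frame mm -> world m
    c,s=np.cos(q[2]),np.sin(q[2]); b=np.asarray(b)/1000
    return np.array([q[0]+c*b[0]-s*b[1],q[1]+s*b[0]+c*b[1],b[2]])
def lid(th,x,y,z): return [100+x*np.cos(th)+z*np.sin(th),y,166.5-x*np.sin(th)+z*np.cos(th)]
def pin(L): return np.array([-124-25*np.sin(L),0,116-25*np.cos(L)])
def bar(L,A,y=0):
    g=np.pi-A+L; return pin(L)+[-74.5*np.sin(g),y,-74.5*np.cos(g)]
def uncrop(n,p,off={"top":(225,140),"side":(260,100)},k=4.25): return (np.array(p)+.5)/k-.5+off[n]
E
cat > fit0.py <<'E'
from h import *
# q: x y yaw th rimhalfwidth L A
obs=[("top",(497,190),lambda q:[-102,-q[4],161]),("top",(375,555),lambda q:[-102,q[4],161]),("side",(178,402),lambda q:[-102,-q[4],161]),
("top",(433,137),lambda q:lid(q[3],-206,-118,8.5)),("top",(298,543),lambda q:lid(q[3],-206,118,8.5)),
("top",(178,80),lambda q:lid(q[3],6,-118,8.5)),("top",(47,440),lambda q:lid(q[3],6,118,8.5)),
("side",(350,35),lambda q:lid(q[3],-206,118,8.5)),("side",(225,300),lambda q:lid(q[3],-206,-118,8.5)),
("side",(460,482),lambda q:lid(q[3],6,-118,8.5)),("side",(560,218),lambda q:lid(q[3],6,118,8.5)),
("top",(592,380),lambda q:bar(q[5],q[6],-27)),("top",(570,462),lambda q:bar(q[5],q[6],27)),
("side",(97,247),lambda q:bar(q[5],q[6],-27)),("side",(125,187),lambda q:bar(q[5],q[6],27))]
f=lambda q:np.ravel([proj(n,w(q,g(q)))-uncrop(n,p) for n,p,g in obs])
r=least_squares(f,[.45,.05,1.25,.7,114,1.7,2.5],loss="soft_l1",x_scale=[.1,.1,.1,.1,10,.1,.1])
q=r.x;np.save("q.npy",q);print(q.round(4));print(f(q).reshape(-1,2).round(1).tolist())
for k,b in dict(bar=bar(q[5],q[6]),lidf=lid(q[3],-206,0,8.5),seat_shut=lid(.026,-216,0,0),pivot=[-124,0,116],leverend=[-124-80*np.sin(q[5]),0,116-80*np.cos(q[5])]).items(): print(k,np.round(b,0),w(q,b).round(4))
print("box x axis",np.cos(q[2]),np.sin(q[2]))
E
python3 fit0.py
```

```text
[5.478000e-01 7.220000e-02 1.231900e+00 6.336000e-01 1.155488e+02
 1.298900e+00 1.928400e+00]
[[1.3, -0.2], [0.6, 0.1], [-2.0, -2.6], [1.5, -1.8], [-0.4, 0.4], [-1.8, -2.2], [-2.3, 0.7], [-0.0, -1.8], [-0.7, -0.3], [2.3, 0.8], [2.1, -1.1], [1.6, -0.9], [-0.1, 0.2], [0.2, -0.3], [0.6, 0.4]]
bar [-192.    0.  170.] [ 0.4839 -0.1089  0.1695]
lidf [-61.   0. 295.] [0.5275 0.0146 0.2953]
seat_shut [-116.    0.  172.] [ 0.5092 -0.0372  0.1721]
pivot [-124    0  116] [ 0.5065 -0.0448  0.116 ]
leverend [-201.    0.   95.] [ 0.4809 -0.1175  0.0945]
box x axis 0.3324470709805755 0.9431219141746395
```

```bash
cat >> fit0.py <<'E'
lo=[.3,-.2,1,.5,108,1.5,2.3];hi=[.7,.3,1.5,.95,120,1.9,2.65]
r=least_squares(f,np.clip(q,np.array(lo)+.02,np.array(hi)-.02),bounds=(lo,hi),loss="soft_l1",x_scale=[.1,.1,.1,.1,10,.1,.1]);q=r.x;np.save("q.npy",q)
print(q.round(4),r.cost);print(f(q).reshape(-1,2).round(1).tolist())
# free triangulation of the bar ends
for s in(0,1):
    g=lambda X:np.r_[proj("top",X)-uncrop("top",[(592,380),(570,462)][s]),proj("side",X)-uncrop("side",[(97,247),(125,187)][s])]
    t=least_squares(g,[.48,-.1,.17]);print("bar end",t.x.round(4),t.fun.round(1))
print("bar fit",w(q,bar(q[5],q[6])).round(4))
import cv2
out=[]
for n,o,c in(("top",(225,140),(180,140)),("side",(260,100),(150,140))):
    im=cv2.imread(f"pics/{n}0.png");im=cv2.resize(im[o[1]:o[1]+c[1],o[0]:o[0]+c[0]],None,fx=4.25,fy=4.25,interpolation=cv2.INTER_CUBIC)
    def P(b): return tuple(int(v) for v in ((proj(n,w(q,b))-o+.5)*4.25-.5))
    def poly(bs,col):
        for a,b in zip(bs,bs[1:]): cv2.line(im,P(a),P(b),col,1)
    h=q[4];t=q[3];L=q[5];A=q[6]
    poly([[-102,-h,160],[-102,h,160],[102,h,160],[102,-h,160],[-102,-h,160]],(0,255,0))
    for z in(8.5,-5.5): poly([lid(t,*a,z) for a in((-206,-118),(-206,118),(6,118),(6,-118),(-206,-118))],(0,255,255))
    poly([lid(t,-206,-14,-3),lid(t,-230,-14,-3),lid(t,-230,14,-3),lid(t,-206,14,-3)],(255,0,255))
    u=np.array([-np.sin(L),0,-np.cos(L)]);v=np.array([-np.cos(L),0,np.sin(L)]);pv=np.array([-124,0,116])
    poly([pv+u*d+v*6.5+[0,y,0] for d,y in((10,-16),(85,-16),(85,16),(10,16),(10,-16))],(0,0,255))
    e=np.array([0,24,0]);poly([pin(L)-e,bar(L,A)-e,bar(L,A)+e,pin(L)+e],(255,255,0))
    out.append(im)
cv2.imwrite("pics/ov_top.png",out[0]);cv2.imwrite("pics/ov_side.png",out[1])
m=np.hstack([out[0],out[1]]);cv2.imwrite("pics/ov.png",cv2.resize(m,(800,int(m.shape[0]*800/m.shape[1])),interpolation=cv2.INTER_AREA))
E
python3 fit0.py
```

```text
[5.478000e-01 7.220000e-02 1.231900e+00 6.336000e-01 1.155488e+02
 1.298900e+00 1.928400e+00]
[[1.3, -0.2], [0.6, 0.1], [-2.0, -2.6], [1.5, -1.8], [-0.4, 0.4], [-1.8, -2.2], [-2.3, 0.7], [-0.0, -1.8], [-0.7, -0.3], [2.3, 0.8], [2.1, -1.1], [1.6, -0.9], [-0.1, 0.2], [0.2, -0.3], [0.6, 0.4]]
bar [-192.    0.  170.] [ 0.4839 -0.1089  0.1695]
lidf [-61.   0. 295.] [0.5275 0.0146 0.2953]
seat_shut [-116.    0.  172.] [ 0.5092 -0.0372  0.1721]
pivot [-124    0  116] [ 0.5065 -0.0448  0.116 ]
leverend [-201.    0.   95.] [ 0.4809 -0.1175  0.0945]
box x axis 0.3324470709805755 0.9431219141746395
[5.48100e-01 7.34000e-02 1.23490e+00 6.26000e-01 1.15503e+02 1.65970e+00
 2.30000e+00] 18.793722591370056
[[0.7, -0.5], [0.2, -0.1], [-1.5, -2.4], [1.3, -1.9], [-0.4, 0.3], [-2.5, -2.3], [-2.7, 0.8], [-0.1, -1.4], [-0.5, 0.1], [2.9, 0.9], [2.5, -1.1], [1.9, -1.2], [0.3, 0.0], [-0.1, -1.9], [0.4, -1.2]]
bar end [ 0.5075 -0.1161  0.1654] [ 0.8 -0.1  0.9  0. ]
bar end [ 0.459  -0.1006  0.1721] [ 0.3 -0.   0.3  0. ]
bar fit [ 0.4844 -0.1092  0.178 ]
```

View pics/ov_top.png

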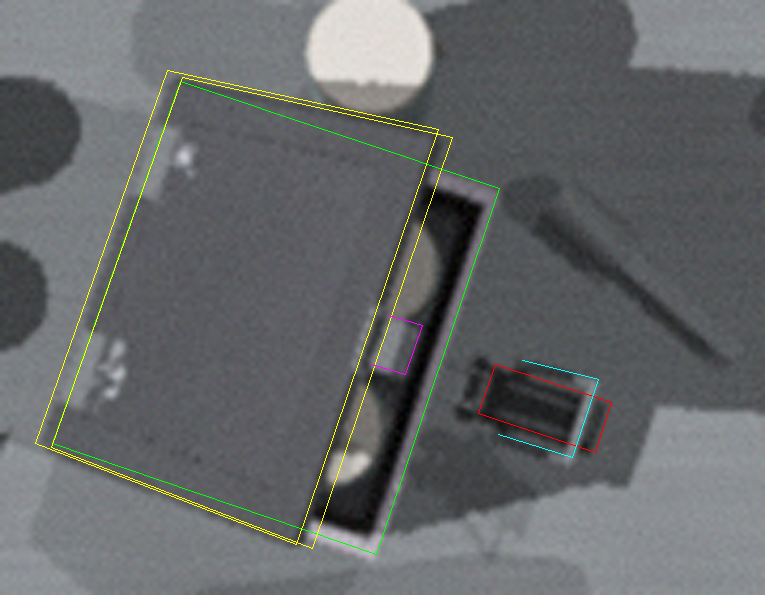

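The overlay agrees to about 1-2 px. The lever, bar and rim fit well; the lid angle is a little low, which pushing by feel tolerates. I'll refit once the lid is shut. Next I plan the push on the lid.

```bash
cat >> h.py <<'E'
def frame(q,a): # tool pose: fingers point down, tilted by a so that tips lean toward +x box; jaws along box y
    bx=np.array([np.cos(q[2]),np.sin(q[2]),0]); by=np.array([-bx[1],bx[0],0])
    ty=-np.cos(a)*np.array([0,0,1.])+np.sin(a)*bx
    best=None
    cur=R.from_rotvec(env.observe()["tool_rot"])
    for s in(1,-1):
        tx=s*by; m=R.from_matrix(np.c_[tx,ty,np.cross(tx,ty)]); v=(m*cur.inv()).as_rotvec()
        if best is None or np.linalg.norm(v)<np.linalg.norm(best): best=v
    return best
def report(q,tgt,a=0):
    o=env.observe(); print("t",round(o["time_s"],2),"tcp",o["eef_pos"].round(4),"F",o["ft_force"].round(1),"wid",round(o["width"],3),"q",o["qpos"].round(2))
    c,s=np.cos(q[2]),np.sin(q[2]); d=o["eef_pos"]-[q[0],q[1],0]; print("tcp in box mm",(np.array([c*d[0]+s*d[1],-s*d[0]+c*d[1],d[2]])*1000).round(1))
    print("tool axes",R.from_rotvec(o["tool_rot"]).as_matrix().round(2).tolist())
    p=o["eef_pos"]
    for b in tgt:
        x=w(q,b); print("to",b,"world",x.round(4),"delta",(x-p).round(4)); p=x
    print("turn to tilt",a,frame(q,a).round(3))
E
python3 - <<'E'
from h import *
q=np.load("q.npy"); report(q,[[-40,0,350],[-46,0,295],[-62,0,250],[-78,0,215],[-86,0,178]])
E
```

```text
t 0.1 tcp [ 0.1975 -0.5922  0.2301] F [0.6 0.2 0.4] wid 1.0 q [-1.36  0.22  1.61  0.    1.31 -0.11]
tcp in box mm [-744.   111.6  230.1]
tool axes [[0.32, -0.0, 0.95], [-0.95, 0.0, 0.32], [-0.0, -1.0, 0.0]]
to [-40, 0, 350] world [0.5349 0.0357 0.35  ] delta [0.3374 0.6278 0.1199]
to [-46, 0, 295] world [0.533 0.03  0.295] delta [-0.002  -0.0057 -0.055 ]
to [-62, 0, 250] world [0.5277 0.0149 0.25  ] delta [-0.0053 -0.0151 -0.045 ]
to [-78, 0, 215] world [ 5.224e-01 -2.000e-04  2.150e-01] delta [-0.0053 -0.0151 -0.035 ]
to [-86, 0, 178] world [ 0.5198 -0.0078  0.178 ] delta [-0.0026 -0.0076 -0.037 ]
turn to tilt 0 [-0.002 -0.001  0.913]
```

Emit:
arm_command(xyz=[[0.01,0.01,0.035],[0.012,0.02,0.033],[0.017,0.03,0.03],[0.017,0.033,0.022],[0.018,0.035,0]], angular=[[0,0,0.046],[0,0,0.046],[0,0,0.046],[0,0,0.046],[0,0,0.046]], fingers=1)

```text
time_s: 0.52
eef_pos: [0.2666, -0.4639, 0.343]
tool_rot: [-1.413, 0.805, -0.782]
ft_force: [0.8, -0.5, 1.5]
width: 0.303
```

Emit:
arm_command(xyz=[[0.018,0.034,0],[0.018,0.034,0],[0.018,0.034,0],[0.018,0.034,0],[0.018,0.034,0]], angular=[[0,0,0.046],[0,0,0.046],[0,0,0.046],[0,0,0.046],[0,0,0.046]])

```text
time_s: 0.93
eef_pos: [0.3587, -0.2861, 0.3444]
tool_rot: [-1.478, 0.62, -0.602]
ft_force: [0.4, -0.5, -0.7]
width: -0.001
```

Emit:
arm_command(xyz=[[0.018,0.034,0],[0.018,0.034,0],[0.018,0.034,0],[0.018,0.034,0],[0.018,0.034,0]], angular=[[0,0,0.046],[0,0,0.046],[0,0,0.046],[0,0,0.046],[0,0,0.046]])

```text
time_s: 1.35
eef_pos: [0.4496, -0.1059, 0.3426]
tool_rot: [-1.525, 0.434, -0.415]
ft_force: [1.0, -1.0, 0.7]
width: -0.0
```

```bash
python3 - <<'E'
from h import *
q=np.load("q.npy"); report(q,[[-40,0,345],[-46,0,295]])
E
```

```text
t 1.35 tcp [ 0.4496 -0.1059  0.3426] F [ 1.  -1.   0.7] wid -0.0 q [-0.38 -0.21  1.83  0.    1.53  0.16]
tcp in box mm [-201.8   33.9  342.6]
tool axes [[0.86, -0.01, 0.52], [-0.52, 0.01, 0.86], [-0.01, -1.0, 0.0]]
to [-40, 0, 345] world [0.5349 0.0357 0.345 ] delta [0.0853 0.1416 0.0024]
to [-46, 0, 295] world [0.533 0.03  0.295] delta [-0.002  -0.0057 -0.05  ]
turn to tilt 0 [-0.006 -0.011  0.206]
```

Emit:
arm_command(xyz=[[0.017,0.0285,0],[0.017,0.0285,0],[0.017,0.0285,0],[0.017,0.0285,0],[0.017,0.0285,0]], angular=[[0,0,0.042],[0,0,0.042],[0,0,0.042],[0,0,0.042],[0,0,0.042]])

```text
time_s: 1.77
eef_pos: [0.5356, 0.0471, 0.3403]
tool_rot: [-1.554, 0.261, -0.237]
ft_force: [0.1, 0.3, -0.1]
width: 0.002
```

Emit:
arm_command(xyz=[[-0.001,-0.002,-0.02],[-0.001,-0.002,-0.015],[-0.001,-0.003,-0.012],[-0.001,-0.003,-0.012],[-0.001,-0.003,-0.012]], angular=[[0,0,0],[0,0,0],[0,0,0],[0,0,0],[0,0,0]])

```text
time_s: 2.18
eef_pos: [0.5341, 0.042, 0.2678]
tool_rot: [-1.552, 0.246, -0.23]
ft_force: [0.5, 0.2, 2.2]
width: 0.001
```

Emit:
arm_command(xyz=[[-0.001,-0.003,-0.012],[-0.001,-0.003,-0.012],[-0.001,-0.003,-0.012],[-0.001,-0.003,-0.012],[-0.001,-0.003,-0.012]], angular=[[0,0,0],[0,0,0],[0,0,0],[0,0,0],[0,0,0]])

```text
time_s: 2.6
eef_pos: [0.5282, 0.0225, 0.2033]
tool_rot: [-1.553, 0.248, -0.235]
ft_force: [0.0, 1.1, 0.7]
width: -0.0
```

```bash
python3 - <<'E'
from h import *
q=np.load("q.npy"); report(q,[[-86,0,178]])
E
```

```text
t 2.6 tcp [0.5282 0.0225 0.2033] F [0.  1.1 0.7] wid -0.0 q [-0.09  0.04  1.86  0.01  1.24  0.21]
tcp in box mm [-54.7   2.1 203.3]
tool axes [[0.95, -0.01, 0.3], [-0.3, 0.01, 0.95], [-0.01, -1.0, 0.0]]
to [-86, 0, 178] world [ 0.5198 -0.0078  0.178 ] delta [-0.0084 -0.0303 -0.0253]
turn to tilt 0 [-0.006 -0.007 -0.028]
```

Emit:
arm_command(xyz=[[-0.003,-0.008,-0.008],[-0.003,-0.008,-0.007],[-0.001,-0.004,-0.006],[0,0,-0.004],[0,0,0]], angular=[[0,0,0],[0,0,0],[0,0,0],[0,0,0],[0,0,0]])

```text
time_s: 3.02
eef_pos: [0.5193, 0.0008, 0.1773]
tool_rot: [-1.545, 0.254, -0.236]
ft_force: [-2.6, 3.1, 6.5]
width: 0.0
```

Emit:
arm_command(xyz=[[0,0,0.03],[0,-0.01,0.035],[-0.01,-0.02,0.033],[-0.015,-0.03,0.02],[-0.02,-0.035,0.01]], angular=[[0,0,0],[0,0,0],[0,0,0],[0,0,0],[0,0,0]], fingers=-1)

```text
time_s: 3.43
eef_pos: [0.4705, -0.0942, 0.3054]
tool_rot: [-1.546, 0.255, -0.224]
ft_force: [0.1, -1.2, 0.5]
width: 0.706
```

Emit:
arm_command(xyz=[[-0.02,-0.035,0.01],[-0.02,-0.035,0],[-0.02,-0.035,0],[-0.02,-0.035,0],[-0.02,-0.035,0]], angular=[[0,0,0],[0,0,0],[0,0,0],[0,0,0],[0,0,0]])

```text
time_s: 3.85
eef_pos: [0.3683, -0.2755, 0.322]
tool_rot: [-1.555, 0.242, -0.233]
ft_force: [0.0, -0.0, -0.6]
width: 1.002
```

Emit:
arm_command(xyz=[[-0.02,-0.035,0],[-0.02,-0.035,0],[-0.02,-0.035,0],[0,0,0]], angular=[[0,0,0],[0,0,0],[0,0,0],[0,0,0]])

```text
time_s: 4.18
eef_pos: [0.3001, -0.3886, 0.322]
tool_rot: [-1.562, 0.249, -0.241]
ft_force: [0.7, 0.5, 0.7]
width: 1.001
```

```bash
python3 - <<'E'
from h import *
import cv2
q=np.load("q.npy"); report(q,[])
a=[]
for n,o in(("top",(240,145)),("side",(265,100))):
    im=env.snapshot(n)[:,:,::-1];cv2.imwrite(f"pics/{n}1.png",im)
    a.append(cv2.resize(im[o[1]:o[1]+140,o[0]:o[0]+133],None,fx=3,fy=3,interpolation=cv2.INTER_CUBIC)[:, :399])
cv2.imwrite("pics/c1.png",np.hstack(a))
E
```

```text
t 4.18 tcp [ 0.3001 -0.3886  0.322 ] F [0.7 0.5 0.7] wid 1.001 q [-1.05 -0.14  1.81 -0.01  1.47 -0.74]
tcp in box mm [-518.    81.9  322. ]
tool axes [[0.95, -0.01, 0.31], [-0.31, -0.0, 0.95], [-0.0, -1.0, -0.01]]
turn to tilt 0 [ 0.004 -0.006 -0.024]
```

View pics/c1.png

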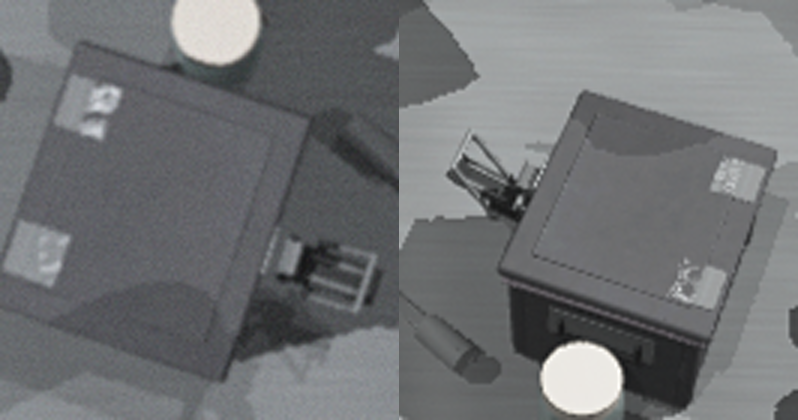

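The lid is down on its seal. Joined-crop pixels:

| Feature | Top | Side |
|---|---|---|
| Lid corners | (312,117), (223,380), (80,42) | (585,90), (777,150), (500,272), (710,338) |
| Loop bar | (375,253)-(360,310) | (472,132)-(450,178) |

I'll refit with these.

```bash
cat > fit1.py <<'E'
from h import *
O={"top":(240,145),"side":(265,100)}; T=.026
# q: x y yaw | per-camera pixel shift of side (2) | bar xyz ends
obs=[("top",(311,118),lid(T,-206,-118,8.5)),("top",(223,380),lid(T,-206,118,8.5)),("top",(80,42),lid(T,6,-118,8.5)),
("side",(186,90),lid(T,-206,118,8.5)),("side",(378,150),lid(T,6,118,8.5)),("side",(101,271),lid(T,-206,-118,8.5)),("side",(311,338),lid(T,6,-118,8.5))]
f=lambda q:np.ravel([proj(n,w(q,b))-uncrop(n,p,O,3) for n,p,b in obs])
for sel,name in((slice(None),"both"),(slice(0,6),"top"),(slice(6,14),"side")):
    q=least_squares(lambda q:f(q)[sel],[.548,.073,1.233]).x; print(name,q.round(4),f(q).round(1)[sel].tolist())
    if name=="both":
        Q=np.load("q.npy");Q[:3]=q;np.save("q.npy",Q)
E=[]
for a,b in(((375,253),(51,178)),((360,310),(73,132))):
    g=lambda X:np.r_[proj("top",X)-uncrop("top",a,O,3),proj("side",X)-uncrop("side",b,O,3)]
    t=least_squares(g,[.48,-.1,.17]);E.append(t.x);print("bar end",t.x.round(4),t.fun.round(1))
m=(E[0]+E[1])/2;d=m-[Q[0],Q[1],0];c,s=np.cos(Q[2]),np.sin(Q[2])
print("bar mid",m.round(4),"box",(c*d[0]+s*d[1],-s*d[0]+c*d[1],d[2]),"dir",(E[1]-E[0]).round(3),"box y",(-s,c))
print("seat",w(Q,lid(T,-216,0,0)).round(4))
E
python3 fit1.py
```

```text
both [0.5477 0.072  1.2363] [1.4, -1.5, 0.6, 0.6, -0.7, -2.2, -0.3, -1.8, 1.7, -1.4, -0.6, -1.5, 0.9, 0.1]
top [0.5452 0.0731 1.2361] [0.9, -0.5, 0.2, 1.7, -1.1, -1.3]
side [0.5513 0.0707 1.241 ] [-0.9, -0.8, 1.2, -0.6, -1.0, -0.3, 0.7, 1.2]
bar end [ 0.5078 -0.1186  0.1593] [ 0.8 -0.1  1.   0. ]
bar end [ 0.4597 -0.102   0.1727] [-0.1  0.  -0.1 -0. ]
bar mid [ 0.4838 -0.1103  0.166 ] box (np.float64(-0.19314527259896833), np.float64(0.0005103996896905286), np.float64(0.1660266145120805)) dir [-0.048  0.017  0.013] box y (np.float64(-0.9445764953563301), np.float64(0.3282914016850774))
seat [ 0.5096 -0.0375  0.1721]
```

```bash
python3 - <<'E'
from h import *
q=np.load("q.npy"); report(q,[[-199,0,270],[-199,0,153]])
E
```

```text
t 4.28 tcp [ 0.3028 -0.3845  0.3218] F [-0.6  0.8 -0.7] wid 0.999 q [-1.05 -0.14  1.81 -0.    1.47 -0.74]
tcp in box mm [-511.5   81.5  321.8]
tool axes [[0.95, -0.0, 0.3], [-0.3, 0.0, 0.95], [-0.0, -1.0, -0.0]]
to [-199, 0, 270] world [ 0.4823 -0.116   0.27  ] delta [ 0.1796  0.2685 -0.0518]
to [-199, 0, 153] world [ 0.4823 -0.116   0.153 ] delta [ 0.     0.    -0.117]
turn to tilt 0 [-0.001 -0.004 -0.025]
```

Emit:
arm_command(xyz=[[0.02,0.03,0],[0.02,0.03,0],[0.02,0.03,0],[0.02,0.03,0],[0.02,0.03,-0.01]], angular=[[0,0,-0.005],[0,0,-0.005],[0,0,-0.005],[0,0,-0.005],[0,0,-0.005]])

```text
time_s: 4.7
eef_pos: [0.4037, -0.2309, 0.3125]
tool_rot: [-1.556, 0.272, -0.271]
ft_force: [1.1, -0.5, 0.1]
width: 0.998
```

Emit:
arm_command(xyz=[[0.02,0.03,-0.01],[0.02,0.03,-0.01],[0.02,0.03,-0.01],[0.014,0.02,-0.01],[0,0,0]], angular=[[0,0,0],[0,0,0],[0,0,0],[0,0,0],[0,0,0]])

```text
time_s: 5.12
eef_pos: [0.4819, -0.1009, 0.27]
tool_rot: [-1.552, 0.257, -0.259]
ft_force: [-0.8, -0.0, -1.4]
width: 0.998
```

```bash
python3 - <<'E'
from h import *
q=np.load("q.npy"); report(q,[[-199,0,210],[-199,0,153]])
E
```

```text
t 5.12 tcp [ 0.4819 -0.1009  0.27  ] F [-0.8 -0.  -1.4] wid 0.998 q [-0.35 -0.1   1.88  0.    1.37 -0.02]
tcp in box mm [-184.9    5.4  270. ]
tool axes [[0.95, 0.0, 0.32], [-0.32, 0.0, 0.95], [0.0, -1.0, 0.0]]
to [-199, 0, 210] world [ 0.4823 -0.116   0.21  ] delta [ 0.0005 -0.0151 -0.06  ]
to [-199, 0, 153] world [ 0.4823 -0.116   0.153 ] delta [ 0.     0.    -0.057]
turn to tilt 0 [-0.003  0.002 -0.006]
```

Emit:
arm_command(xyz=[[0,-0.008,-0.03],[0,-0.007,-0.03],[0,0,-0.025],[0,0,-0.02],[0,0,-0.01]], angular=[[0,0,0],[0,0,0],[0,0,0],[0,0,0],[0,0,0]])

```text
time_s: 5.53
eef_pos: [0.4844, -0.1093, 0.1564]
tool_rot: [-1.556, 0.235, -0.254]
ft_force: [-1.1, -0.2, 0.0]
width: 0.999
```

```bash
python3 - <<'E'
from h import *
import cv2
q=np.load("q.npy"); report(q,[[-199,0,153]])
a=[]
for n,o in(("top",(290,170)),("side",(240,90))):
    im=env.snapshot(n)[:,:,::-1];cv2.imwrite(f"pics/{n}2.png",im)
    a.append(cv2.resize(im[o[1]:o[1]+100,o[0]:o[0]+100],None,fx=4,fy=4,interpolation=cv2.INTER_CUBIC))
cv2.imwrite("pics/c2.png",np.hstack(a))
E
```

```text
t 5.53 tcp [ 0.4844 -0.1093  0.1564] F [-1.1 -0.2  0. ] wid 0.999 q [-0.37  0.01  1.99  0.    1.13 -0.06]
tcp in box mm [-192.     0.2  156.4]
tool axes [[0.95, 0.01, 0.31], [-0.31, -0.0, 0.95], [0.01, -1.0, 0.0]]
to [-199, 0, 153] world [ 0.4823 -0.116   0.153 ] delta [-0.0021 -0.0067 -0.0034]
turn to tilt 0 [ 0.001  0.012 -0.023]
```

View pics/c2.png

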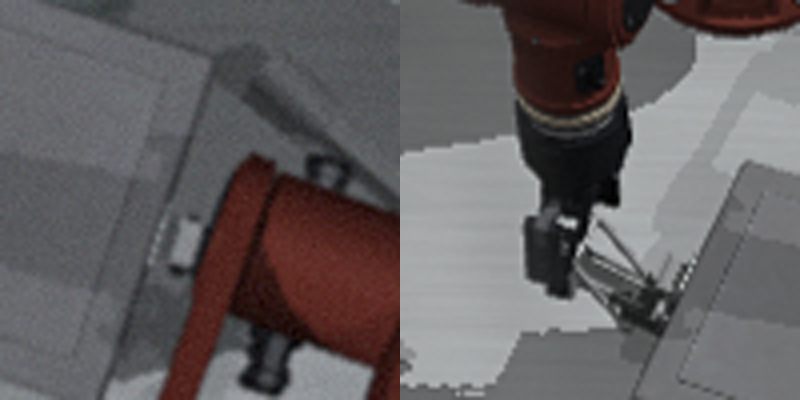

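The side view (about (560,240)) shows the fingers straddling the bar with their tips beyond it. I'll shift 6 mm outward so the pads clear the lid later, then close.

Emit:
arm_command(xyz=[[-0.002,-0.007,-0.002],[0,0,0]], angular=[[0,0.005,-0.02],[0,0,0]])

```text
time_s: 5.8
eef_pos: [0.4831, -0.1169, 0.1568]
tool_rot: [-1.556, 0.254, -0.267]
ft_force: [-0.3, 0.0, -0.3]
width: 1.001
```

Emit:
arm_command(xyz=[[0,0,0],[0,0,0],[0,0,0],[0,0,0],[0,0,0]], angular=[[0,0,0],[0,0,0],[0,0,0],[0,0,0],[0,0,0]], fingers=1)

```text
time_s: 6.22
eef_pos: [0.4814, -0.1174, 0.1607]
tool_rot: [-1.556, 0.259, -0.267]
ft_force: [-0.3, 1.3, -2.5]
width: 0.584
```

```bash
python3 - <<'E'
from h import *
q=np.load("q.npy"); report(q,[[-199+28,0,178],[-199+58,0,182],[-122,0,178]])
E
```

```text
t 6.22 tcp [ 0.4814 -0.1174  0.1607] F [-0.3  1.3 -2.5] wid 0.584 q [-0.38  0.01  1.98  0.    1.15 -0.05]
tcp in box mm [-200.6    0.4  160.7]
tool axes [[0.94, 0.0, 0.33], [-0.33, -0.0, 0.94], [0.0, -1.0, 0.0]]
to [-171, 0, 178] world [ 0.4915 -0.0896  0.178 ] delta [0.0101 0.0278 0.0173]
to [-141, 0, 182] world [ 0.5014 -0.0612  0.182 ] delta [0.0098 0.0283 0.004 ]
to [-122, 0, 178] world [ 0.5076 -0.0433  0.178 ] delta [ 0.0062  0.0179 -0.004 ]
turn to tilt 0 [0.002 0.005 0.   ]
```

The opening of 0.58 matches the loop's width. Next I carry it up and over the lip.

Emit:
arm_command(xyz=[[0.003,0.0085,0.005],[0.003,0.0085,0.006],[0.003,0.0085,0.006],[0.003,0.0085,0.005],[0,0,0]], angular=[[0,0,0],[0,0,0],[0,0,0],[0,0,0],[0,0,0]])

```text
time_s: 6.63
eef_pos: [0.4957, -0.0818, 0.1868]
tool_rot: [-1.559, 0.256, -0.27]
ft_force: [0.8, -0.1, -0.2]
width: 0.227
```

```bash
python3 - <<'E'
from h import *
q=np.load("q.npy"); report(q,[[-141,0,185],[-124,0,185]])
E
```

```text
t 6.63 tcp [ 0.4957 -0.0818  0.1868] F [ 0.8 -0.1 -0.2] wid 0.227 q [-0.3  -0.01  1.95 -0.    1.19  0.03]
tcp in box mm [-162.3   -1.4  186.8]
tool axes [[0.94, 0.01, 0.33], [-0.33, -0.01, 0.94], [0.01, -1.0, -0.0]]
to [-141, 0, 185] world [ 0.5014 -0.0612  0.185 ] delta [ 0.0056  0.0206 -0.0018]
to [-124, 0, 185] world [ 0.5069 -0.0452  0.185 ] delta [0.0056 0.0161 0.    ]
turn to tilt 0 [0.005 0.008 0.001]
```

The fingers closed to 0.23, so the loop slipped out. I'll back off and look.

Emit:
arm_command(xyz=[[0,0,0.035],[-0.005,-0.015,0.035],[-0.02,-0.03,0.02],[-0.02,-0.035,0],[-0.02,-0.035,0]], angular=[[0,0,0],[0,0,0],[0,0,0],[0,0,0],[0,0,0]], fingers=-1)

```text
time_s: 7.05
eef_pos: [0.4342, -0.1901, 0.2847]
tool_rot: [-1.557, 0.233, -0.259]
ft_force: [-0.2, -0.5, -1.5]
width: 0.919
```

Emit:
arm_command(xyz=[[-0.02,-0.035,0],[-0.02,-0.035,0],[-0.02,-0.035,0],[-0.02,-0.035,0],[0,0,0]], angular=[[0,0,0],[0,0,0],[0,0,0],[0,0,0],[0,0,0]])

```text
time_s: 7.47
eef_pos: [0.3521, -0.3402, 0.2936]
tool_rot: [-1.568, 0.219, -0.269]
ft_force: [-0.6, 0.5, 0.0]
width: 0.998
```

```bash
python3 - <<'E'
from h import *
import cv2
q=np.load("q.npy"); report(q,[])
a=[]
for n,o in(("top",(290,190)),("side",(260,110))):
    im=env.snapshot(n)[:,:,::-1];cv2.imwrite(f"pics/{n}3.png",im)
    a.append(cv2.resize(im[o[1]:o[1]+80,o[0]:o[0]+80],None,fx=5,fy=5,interpolation=cv2.INTER_CUBIC))
cv2.imwrite("pics/c3.png",np.hstack(a))
E
```

```text
t 7.47 tcp [ 0.3521 -0.3402  0.2936] F [-0.6  0.5  0. ] wid 0.998 q [-0.92 -0.15  1.87  0.01  1.39 -0.61]
tcp in box mm [-453.5   49.5  293.6]
tool axes [[0.95, 0.03, 0.31], [-0.31, -0.02, 0.95], [0.03, -1.0, -0.01]]
turn to tilt 0 [ 0.016  0.029 -0.024]
```

View pics/c3.png

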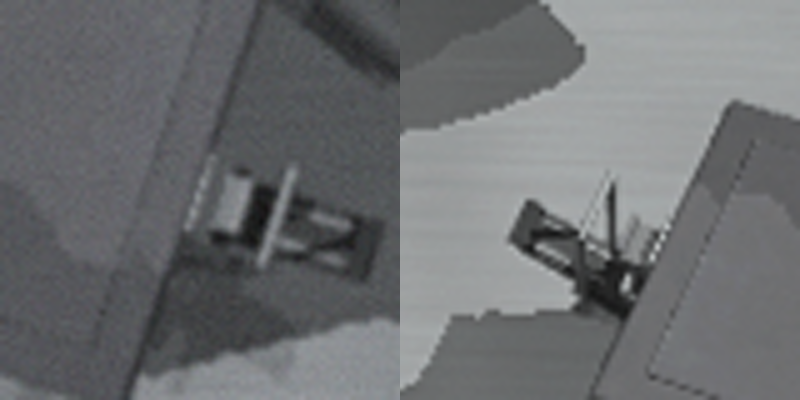

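The loop was carried upright and then slipped. The bar now runs top (292,170)-(263,266) and side (578,238)-(612,177). The lever's far end is at top (380,220)-(362,280). I'll measure it.

```bash
cat > fit3.py <<'E'
from h import *
O={"top":(290,190),"side":(260,110)};Q=np.load("q.npy")
def lev(L,d,y,v): return np.array([-124-d*np.sin(L)-v*np.cos(L),y,116-d*np.cos(L)+v*np.sin(L)])
B={"top":[(292,168),(263,266)],"side":[(178,240),(212,177)]}  # -y,+y
E=[]
for i in(0,1):
    g=lambda X:np.r_[proj("top",X)-uncrop("top",B["top"][i],O,5),proj("side",X)-uncrop("side",B["side"][i],O,5)]
    t=least_squares(g,[.48,-.1,.17]);E.append(t.x);print(t.x.round(4),t.fun.round(1))
m=(E[0]+E[1])/2;d=m-[Q[0],Q[1],0];c,s=np.cos(Q[2]),np.sin(Q[2])
print("bar mid box",np.round((c*d[0]+s*d[1],-s*d[0]+c*d[1],d[2]),4),"len",np.linalg.norm(E[1]-E[0]))
obs=[(n,B[n][i],lambda L,A,i=i:bar(L,A,(-27,27)[i])) for n in B for i in(0,1)]
obs+=[("top",(384,218),lambda L,A:lev(L,85,-16,6.5)),("top",(364,282),lambda L,A:lev(L,85,16,6.5)),("side",(112,240),lambda L,A:lev(L,85,-16,6.5)),("side",(132,200),lambda L,A:lev(L,85,16,6.5))]
f=lambda p:np.ravel([proj(n,w(Q,g(*p)))-uncrop(n,u,O,5) for n,u,g in obs])
r=least_squares(f,[1.75,1.6]);print(r.x.round(3),r.fun.reshape(-1,2).round(1).tolist(),"bar",bar(*r.x).round(1))
E
python3 fit3.py
```

```text
[ 0.5216 -0.0756  0.1868] [ 0.9 -0.1  1.1  0. ]
[ 0.473  -0.0595  0.1847] [ 0.5 -0.   0.6 -0. ]
bar mid box [-0.1483  0.0018  0.1858] len 0.05121650516069337
[1.931 1.924] [[1.1, -1.7], [-0.0, -0.5], [0.9, -1.6], [0.9, -2.8], [0.8, 0.2], [0.9, -0.7], [-0.5, -0.2], [-0.4, -0.1]] bar [-146.8    0.   199.3]
```

```bash
cat > fit4.py <<'E'
from h import *
import fit1
F=fit1.f
Q=np.load("q.npy"); q=Q[:3]
res=F(q).reshape(-1,2); off={"top":res[:3].mean(0),"side":res[3:].mean(0)}; print("offsets",off)
np.save("off.npy",np.r_[off["top"],off["side"]])
import fit3
O=fit3.O
f=lambda p:np.ravel([proj(n,w(Q,g(*p)))-off[n]-uncrop(n,u,O,5) for n,u,g in fit3.obs])
r=least_squares(f,[1.75,1.6]);print(r.x.round(3),r.fun.reshape(-1,2).round(1).tolist(),"bar",bar(*r.x).round(1))
h=least_squares(lambda p:f(p)[:8],r.x);print("bar only",h.x.round(3),h.fun.round(1),bar(*h.x).round(1))
report(Q,[[-152,0,260],[-152,0,171]])
E
python3 fit4.py | tail -14
```

```text
seat [ 0.5096 -0.0375  0.1721]
offsets {'top': array([ 0.44728192, -1.01267016]), 'side': array([ 0.42455904, -1.13458016])}
[ 0.5216 -0.0756  0.1868] [ 0.9 -0.1  1.1  0. ]
[ 0.473  -0.0595  0.1847] [ 0.5 -0.   0.6 -0. ]
bar mid box [-0.1483  0.0018  0.1858] len 0.05121650516069337
[1.931 1.924] [[1.1, -1.7], [-0.0, -0.5], [0.9, -1.6], [0.9, -2.8], [0.8, 0.2], [0.9, -0.7], [-0.5, -0.2], [-0.4, -0.1]] bar [-146.8    0.   199.3]
[1.988 1.987] [[0.7, -0.7], [-0.5, 0.5], [0.5, -0.7], [0.5, -1.9], [-0.3, 0.9], [-0.2, 0.0], [-0.4, 0.3], [-0.2, 0.4]] bar [-146.8    0.   200.6]
bar only [1.704 1.687] [ 0.8 -0.5 -0.3  0.6  0.3  0.6  0.4 -0.5] [-147.5    0.   193.8]
t 7.57 tcp [ 0.3546 -0.3359  0.2932] F [ 0.4 -0.1 -0.6] wid 0.998 q [-0.91 -0.15  1.87  0.02  1.39 -0.61]
tcp in box mm [-448.6   48.5  293.2]
tool axes [[0.95, 0.03, 0.3], [-0.3, -0.01, 0.95], [0.03, -1.0, -0.0]]
to [-152, 0, 260] world [ 0.4978 -0.0716  0.26  ] delta [ 0.1432  0.2643 -0.0332]
to [-152, 0, 171] world [ 0.4978 -0.0716  0.171 ] delta [ 0.     0.    -0.089]
turn to tilt 0 [ 0.012  0.031 -0.027]
```

With the camera offsets corrected, the bar is at about (-147, 197) mm in the box frame. I'll re-grip lower, more centred on the side wires.

Emit:
arm_command(xyz=[[0.018,0.033,0],[0.018,0.033,0],[0.018,0.033,0],[0.018,0.033,0],[0.018,0.033,0]], angular=[[0.002,0.006,-0.005],[0.002,0.006,-0.005],[0.002,0.006,-0.005],[0.002,0.006,-0.005],[0.002,0.006,-0.005]])

```text
time_s: 7.98
eef_pos: [0.4475, -0.1644, 0.2951]
tool_rot: [-1.556, 0.263, -0.271]
ft_force: [0.3, -0.4, 0.7]
width: 1.005
```

Emit:
arm_command(xyz=[[0.018,0.033,-0.005],[0.018,0.033,-0.01],[0.016,0.025,-0.01],[0,0,0],[0,0,0]], angular=[[0,0,0],[0,0,0],[0,0,0],[0,0,0],[0,0,0]])

```text
time_s: 8.4
eef_pos: [0.5051, -0.0504, 0.2722]
tool_rot: [-1.551, 0.238, -0.255]
ft_force: [-0.4, -0.2, 0.4]
width: 1.0
```

```bash
python3 - <<'E'
from h import *
q=np.load("q.npy"); report(q,[[-152,0,171]])
E
```

```text
t 8.4 tcp [ 0.5051 -0.0504  0.2722] F [-0.4 -0.2  0.4] wid 1.0 q [-0.24 -0.08  1.85  0.01  1.36  0.07]
tcp in box mm [-129.6    0.   272.2]
tool axes [[0.95, 0.01, 0.31], [-0.31, 0.0, 0.95], [0.01, -1.0, 0.01]]
to [-152, 0, 171] world [ 0.4978 -0.0716  0.171 ] delta [-0.0073 -0.0212 -0.1012]
turn to tilt 0 [-0.004  0.011 -0.02 ]
```

Emit:
arm_command(xyz=[[-0.007,-0.021,0],[0,0,-0.02],[0,0,0]], angular=[[0,0.01,-0.02],[0,0,0],[0,0,0]])

```text
time_s: 8.65
eef_pos: [0.4981, -0.0678, 0.2532]
tool_rot: [-1.551, 0.255, -0.257]
ft_force: [-0.9, 0.0, -1.4]
width: 0.998
```

```bash
python3 - <<'E'
from h import *
q=np.load("q.npy"); report(q,[[-152,0,171]])
E
```

```text
t 8.65 tcp [ 0.4981 -0.0678  0.2532] F [-0.9  0.  -1.4] wid 0.998 q [-0.28 -0.07  1.87  0.01  1.33  0.05]
tcp in box mm [-148.3    0.9  253.2]
tool axes [[0.95, 0.0, 0.32], [-0.32, 0.0, 0.95], [0.0, -1.0, 0.01]]
to [-152, 0, 171] world [ 0.4978 -0.0716  0.171 ] delta [-0.0004 -0.0038 -0.0822]
turn to tilt 0 [-0.005  0.002 -0.008]
```

Emit:
arm_command(xyz=[[0,-0.003,-0.025],[0,0,-0.025],[0,0,-0.02],[0,0,-0.01],[0,0,0]], angular=[[0,0,-0.008],[0,0,0],[0,0,0],[0,0,0],[0,0,0]])

```text
time_s: 9.07
eef_pos: [0.4998, -0.0721, 0.1774]
tool_rot: [-1.551, 0.254, -0.271]
ft_force: [-0.1, 0.4, 1.1]
width: 0.996
```

Emit:
arm_command(xyz=[[0,0,0],[0,0,0],[0,0,0],[0,0,0],[0,0,0]], angular=[[0,0,0],[0,0,0],[0,0,0],[0,0,0],[0,0,0]], fingers=1)

```text
time_s: 9.48
eef_pos: [0.4975, -0.0713, 0.1805]
tool_rot: [-1.55, 0.259, -0.266]
ft_force: [-1.1, 0.4, -3.8]
width: 0.589
```

Emit:
arm_command(xyz=[[0,0,0],[0,0,0],[0,0,0]], angular=[[0,0,0],[0,0,0],[0,0,0]])

```text
time_s: 9.73
eef_pos: [0.4975, -0.0712, 0.1808]
tool_rot: [-1.55, 0.258, -0.267]
ft_force: [-1.9, 0.7, -3.5]
width: 0.589
```

```bash
python3 - <<'E'
from h import *
q=np.load("q.npy"); report(q,[[-122,0,168],[-121,0,144]])
E
```

```text
t 9.73 tcp [ 0.4975 -0.0712  0.1808] F [-1.9  0.7 -3.5] wid 0.589 q [-0.29  0.    1.95  0.01  1.19  0.05]
tcp in box mm [-151.7    0.4  180.8]
tool axes [[0.94, 0.01, 0.33], [-0.33, 0.0, 0.94], [0.0, -1.0, 0.01]]
to [-122, 0, 168] world [ 0.5076 -0.0433  0.168 ] delta [ 0.0101  0.028  -0.0128]
to [-121, 0, 144] world [ 0.5079 -0.0423  0.144 ] delta [ 0.0003  0.0009 -0.024 ]
turn to tilt 0 [-0.004  0.007  0.   ]
```

Emit:
arm_command(xyz=[[0.002,0.006,0],[0.002,0.006,0],[0.002,0.006,0],[0.002,0.006,0],[0,0,0]], angular=[[0,0,0],[0,0,0],[0,0,0],[0,0,0],[0,0,0]])

```text
time_s: 10.15
eef_pos: [0.5048, -0.0484, 0.1814]
tool_rot: [-1.559, 0.259, -0.263]
ft_force: [-1.9, -2.4, -0.1]
width: 0.583
```

```bash
python3 - <<'E'
from h import *
q=np.load("q.npy"); report(q,[[-121,0,178]])
E
```

```text
t 10.15 tcp [ 0.5048 -0.0484  0.1814] F [-1.9 -2.4 -0.1] wid 0.583 q [-0.23  0.01  1.94 -0.    1.19  0.1 ]
tcp in box mm [-127.7    0.9  181.4]
tool axes [[0.95, 0.0, 0.33], [-0.33, -0.0, 0.95], [0.0, -1.0, -0.0]]
to [-121, 0, 178] world [ 0.5079 -0.0423  0.178 ] delta [ 0.0031  0.0061 -0.0034]
turn to tilt 0 [ 0.004  0.002 -0.002]
```

Emit:
arm_command(xyz=[[0.001,0.004,0],[0.001,0.002,0],[0,0,0]], angular=[[0,0,0],[0,0,0],[0,0,0]])

```text
time_s: 10.4
eef_pos: [0.507, -0.0421, 0.1814]
tool_rot: [-1.562, 0.259, -0.262]
ft_force: [-2.4, -3.2, -3.3]
width: 0.588
```

```bash
python3 - <<'E'
from h import *
import cv2
q=np.load("q.npy"); report(q,[[-121,0,155]])
off=np.load("off.npy")
a=[]
for n,o,k in(("top",(300,190),0),("side",(275,110),2)):
    im=env.snapshot(n)[:,:,::-1];cv2.imwrite(f"pics/{n}4.png",im)
    im=cv2.resize(im[o[1]:o[1]+66,o[0]:o[0]+66],None,fx=6,fy=6,interpolation=cv2.INTER_CUBIC)
    for b,c in(([-116,0,172],(0,255,0)),([-116,27,172],(0,255,0)),([-116,-27,172],(0,255,0)),([-116,-27,197],(0,0,255)),([-116,27,197],(0,0,255))):
        p=(proj(n,w(q,b))-off[k:k+2]-o+.5)*6-.5; cv2.circle(im,tuple(int(v) for v in p),3,c,1)
    a.append(im)
cv2.imwrite("pics/c4.png",np.hstack(a))
E
```

```text
t 10.4 tcp [ 0.507  -0.0421  0.1814] F [-2.4 -3.2 -3.3] wid 0.588 q [-0.22  0.02  1.93 -0.01  1.19  0.12]
tcp in box mm [-121.1    0.9  181.4]
tool axes [[0.95, 0.0, 0.33], [-0.33, -0.01, 0.95], [0.0, -1.0, -0.01]]
to [-121, 0, 155] world [ 0.5079 -0.0423  0.155 ] delta [ 0.0009 -0.0002 -0.0264]
turn to tilt 0 [ 0.007  0.001 -0.003]
```

View pics/c4.png

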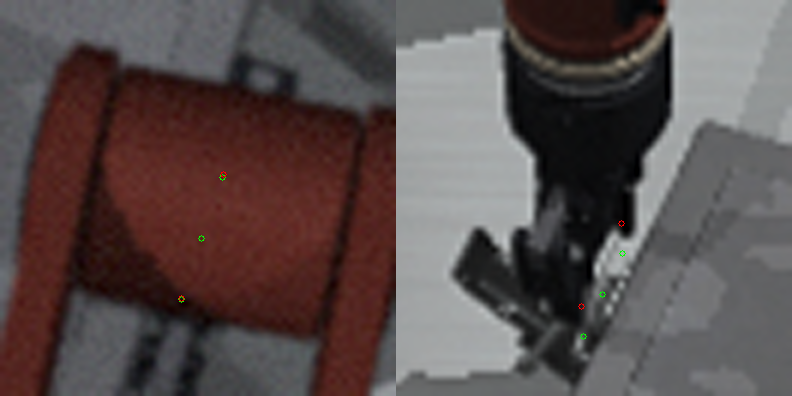

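The side view shows the lever up at (490,290), and the keeper at (610,270) sits on the predicted seat markers. The near finger hides the bar, so I'll lower it slowly and watch force and opening.

Emit:
arm_command(xyz=[[0,0,-0.006],[0,0,-0.006],[0,0,-0.003],[0,0,0]], angular=[[0,0,0],[0,0,0],[0,0,0],[0,0,0]])

```text
time_s: 10.83
eef_pos: [0.5073, -0.0418, 0.1682]
tool_rot: [-1.558, 0.262, -0.266]
ft_force: [-2.5, -2.2, -0.6]
width: 0.589
```

```bash
python3 - <<'E'
from h import *
q=np.load("q.npy"); report(q,[[-121,0,155]])
E
```

```text
t 10.83 tcp [ 0.5073 -0.0418  0.1682] F [-2.5 -2.2 -0.6] wid 0.589 q [-0.22  0.03  1.94 -0.    1.16  0.12]
tcp in box mm [-120.7    0.8  168.2]
tool axes [[0.94, 0.0, 0.33], [-0.33, -0.0, 0.94], [0.0, -1.0, -0.0]]
to [-121, 0, 155] world [ 0.5079 -0.0423  0.155 ] delta [ 0.0006 -0.0006 -0.0132]
turn to tilt 0 [0.004 0.002 0.002]
```

Emit:
arm_command(xyz=[[0,0,-0.004],[0,0,-0.004],[0,0,-0.003],[0,0,0]], angular=[[0,0,0],[0,0,0],[0,0,0],[0,0,0]])

```text
time_s: 11.17
eef_pos: [0.5074, -0.0414, 0.1588]
tool_rot: [-1.556, 0.264, -0.266]
ft_force: [-4.3, -1.8, -0.9]
width: 0.591
```

Emit:
arm_command(xyz=[[0,0,-0.003],[0,0,0]], angular=[[0,0,0],[0,0,0]])

```text
time_s: 11.33
eef_pos: [0.5074, -0.0415, 0.158]
tool_rot: [-1.556, 0.265, -0.266]
ft_force: [-4.2, -1.7, -2.3]
width: 0.587
```

Emit:
arm_command(xyz=[[0,0,-0.003],[0,0,0]], angular=[[0,0,0],[0,0,0]])

```text
time_s: 11.5
eef_pos: [0.5074, -0.0415, 0.1577]
tool_rot: [-1.555, 0.266, -0.265]
ft_force: [-3.7, -1.3, -3.8]
width: 0.591
```

Emit:
arm_command(xyz=[[0,0,-0.006],[0,0,-0.002]], angular=[[0,0,0],[0,0,0]])

```text
time_s: 11.67
eef_pos: [0.5077, -0.041, 0.1556]
tool_rot: [-1.554, 0.268, -0.263]
ft_force: [-7.1, -4.1, 3.9]
width: 0.586
```

```bash
python3 - <<'E'
from h import *
q=np.load("q.npy"); report(q,[[-121,0,155]])
E
```

```text
t 11.67 tcp [ 0.5077 -0.041   0.1556] F [-7.1 -4.1  3.9] wid 0.586 q [-0.22  0.05  1.95  0.    1.14  0.12]
tcp in box mm [-119.8    0.6  155.6]
tool axes [[0.94, -0.0, 0.33], [-0.33, 0.0, 0.94], [-0.0, -1.0, 0.0]]
to [-121, 0, 155] world [ 0.5079 -0.0423  0.155 ] delta [ 0.0002 -0.0014 -0.0006]
turn to tilt 0 [-0.001 -0.003  0.004]
```

Emit:
arm_command(xyz=[[0,0,-0.006],[0,0,-0.003]], angular=[[0,0,0],[0,0,0]])

```text
time_s: 11.83
eef_pos: [0.5085, -0.0399, 0.155]
tool_rot: [-1.551, 0.27, -0.261]
ft_force: [-10.4, 0.4, 10.6]
width: 0.586
```

Emit:
arm_command(xyz=[[-0.001,0,-0.006],[0,0,-0.003]], angular=[[0,0,0],[0,0,0]])

```text
time_s: 12.0
eef_pos: [0.5084, -0.04, 0.155]
tool_rot: [-1.551, 0.27, -0.26]
ft_force: [-12.5, -7.5, 9.7]
width: 0.589
```

Upward force builds at TCP z = 0.155, which puts the bar at about 171 mm, on the ledge. I'll open, lift clear and look.

Emit:
arm_command(xyz=[[0,0,0],[0,0,0],[0,0,0],[0,0,0]], angular=[[0,0,0],[0,0,0],[0,0,0],[0,0,0]], fingers=-1)

```text
time_s: 12.33
eef_pos: [0.5088, -0.04, 0.155]
tool_rot: [-1.551, 0.267, -0.259]
ft_force: [-2.4, -2.6, 2.2]
width: 0.998
```

Emit:
arm_command(xyz=[[0,0,0.015],[0,0,0.025],[0,0,0.035],[-0.01,-0.03,0.02],[-0.012,-0.035,0]], angular=[[0,0,0],[0,0,0],[0,0,0],[0,0,0],[0,0,0]])

```text
time_s: 12.75
eef_pos: [0.491, -0.0982, 0.2508]
tool_rot: [-1.54, 0.252, -0.256]
ft_force: [1.0, -1.3, 0.4]
width: 0.998
```

Emit:
arm_command(xyz=[[-0.02,-0.035,0],[-0.02,-0.035,0],[-0.02,-0.035,0],[-0.02,-0.035,0],[-0.02,-0.035,0]], angular=[[0,0,0],[0,0,0],[0,0,0],[0,0,0],[0,0,0]])

```text
time_s: 13.17
eef_pos: [0.3986, -0.279, 0.258]
tool_rot: [-1.542, 0.218, -0.272]
ft_force: [0.7, -0.9, -0.3]
width: 1.0
```

```bash
python3 - <<'E'
from h import *
import cv2
q=np.load("q.npy"); report(q,[])
off=np.load("off.npy")
a=[]
for n,o,k in(("top",(300,190),0),("side",(275,110),2)):
    im=env.snapshot(n)[:,:,::-1];cv2.imwrite(f"pics/{n}5.png",im)
    a.append(cv2.resize(im[o[1]:o[1]+66,o[0]:o[0]+66],None,fx=6,fy=6,interpolation=cv2.INTER_CUBIC))
    print(n,[((proj(n,w(q,b))-off[k:k+2]-o+.5)*6-.5).round().tolist() for b in([-116,-27,172],[-116,27,172])])
cv2.imwrite("pics/c5.png",np.hstack(a))
E
```

```text
t 13.17 tcp [ 0.3986 -0.279   0.258 ] F [ 0.7 -0.9 -0.3] wid 1.0 q [-0.78 -0.12  1.92  0.03  1.33 -0.47]
tcp in box mm [-380.4   25.6  258. ]
tool axes [[0.95, 0.04, 0.31], [-0.31, 0.01, 0.95], [0.03, -1.0, 0.02]]
turn to tilt 0 [-0.009  0.036 -0.021]
top [[222.0, 178.0], [181.0, 300.0]]
side [[187.0, 336.0], [226.0, 254.0]]
```

View pics/c5.png

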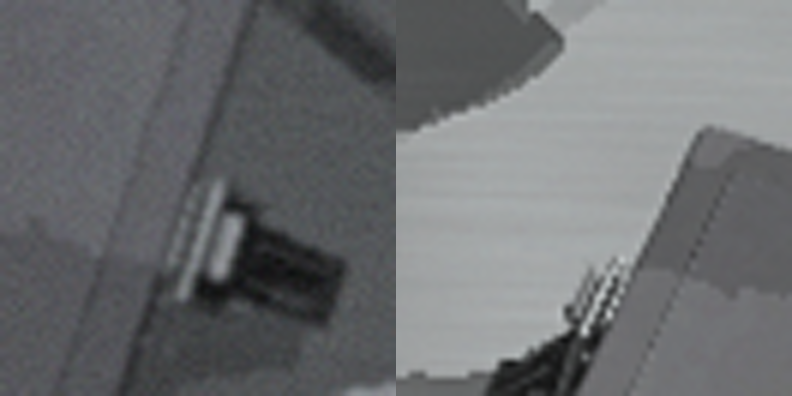

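The bar lies in the trough at top (222,178)-(181,300), exactly on the predicted seat and between the lid and the lip. The lever is at about 1.2. Next I close the fingers and tilt the tool for the lever press.

```bash
python3 - <<'E'
from h import *
q=np.load("q.npy"); report(q,[[-260,0,230],[-215,0,150],[-190,0,105]],.7)
v=frame(q,.7);print((v/6).round(4))
E
```

```text
t 13.27 tcp [ 0.3969 -0.2825  0.2581] F [ 0.5 -0.6 -1.1] wid 0.999 q [-0.78 -0.12  1.92  0.03  1.33 -0.47]
tcp in box mm [-384.3   26.   258.1]
tool axes [[0.95, 0.03, 0.32], [-0.32, 0.01, 0.95], [0.03, -1.0, 0.02]]
to [-260, 0, 230] world [ 0.4623 -0.1736  0.23  ] delta [ 0.0654  0.1089 -0.0281]
to [-215, 0, 150] world [ 0.4771 -0.1311  0.15  ] delta [ 0.0148  0.0425 -0.08  ]
to [-190, 0, 105] world [ 0.4853 -0.1075  0.105 ] delta [ 0.0082  0.0236 -0.045 ]
turn to tilt 0.7 [ 0.656 -0.192 -0.002]
[ 0.1094 -0.032  -0.0003]
```

Emit:
arm_command(xyz=[[0.01,0.015,0],[0.01,0.015,0],[0.01,0.015,0],[0.01,0.015,0],[0.01,0.015,0]], angular=[[0.109,-0.032,0],[0.109,-0.032,0],[0.109,-0.032,0],[0.109,-0.032,0],[0.109,-0.032,0]], fingers=1)

```text
time_s: 13.68
eef_pos: [0.4567, -0.2071, 0.2649]
tool_rot: [-0.96, 0.139, -0.329]
ft_force: [0.2, -0.1, -0.2]
width: 0.301
```

```bash
python3 - <<'E'
from h import *
q=np.load("q.npy"); report(q,[[-230,0,180],[-205,0,130],[-190,0,105]],.7)
E
```

```text
t 13.68 tcp [ 0.4567 -0.2071  0.2649] F [ 0.2 -0.1 -0.2] wid 0.301 q [-0.88  0.05  1.84  0.52  1.57 -0.64]
tcp in box mm [-293.4   -5.7  264.9]
tool axes [[0.94, 0.21, 0.26], [-0.34, 0.53, 0.78], [0.03, -0.82, 0.57]]
to [-230, 0, 180] world [ 0.4721 -0.1453  0.18  ] delta [ 0.0155  0.0618 -0.0849]
to [-205, 0, 130] world [ 0.4804 -0.1217  0.13  ] delta [ 0.0082  0.0236 -0.05  ]
to [-190, 0, 105] world [ 0.4853 -0.1075  0.105 ] delta [ 0.0049  0.0142 -0.025 ]
turn to tilt 0.7 [ 0.098 -0.004  0.009]
```

Emit:
arm_command(xyz=[[0.004,0.016,-0.022],[0.004,0.016,-0.022],[0.004,0.016,-0.022],[0.003,0.012,-0.018],[0,0,0]], angular=[[0.09,0,0.009],[0,0,0],[0,0,0],[0,0,0],[0,0,0]])

```text
time_s: 14.1
eef_pos: [0.4803, -0.1456, 0.1772]
tool_rot: [-0.864, 0.141, -0.324]
ft_force: [0.3, 1.2, 0.4]
width: 0.003
```

```bash
python3 - <<'E'
from h import *
q=np.load("q.npy"); report(q,[[-205,0,130],[-190,0,105],[-180,0,75]],.7)
E
```

```text
t 14.1 tcp [ 0.4803 -0.1456  0.1772] F [0.3 1.2 0.4] wid 0.003 q [-0.81  0.16  1.94  0.62  1.43 -0.68]
tcp in box mm [-227.6   -7.8  177.2]
tool axes [[0.94, 0.22, 0.25], [-0.34, 0.6, 0.72], [0.01, -0.77, 0.64]]
to [-205, 0, 130] world [ 0.4804 -0.1217  0.13  ] delta [ 0.0001  0.0239 -0.0472]
to [-190, 0, 105] world [ 0.4853 -0.1075  0.105 ] delta [ 0.0049  0.0142 -0.025 ]
to [-180, 0, 75] world [ 0.4886 -0.0981  0.075 ] delta [ 0.0033  0.0094 -0.03  ]
turn to tilt 0.7 [0.003 0.008 0.008]
```

Emit:
arm_command(xyz=[[0,0.012,-0.024],[0,0.012,-0.024],[0.002,0.006,-0.012],[0.002,0.006,-0.012]], angular=[[0,0,0],[0,0,0],[0,0,0],[0,0,0]])

```text
time_s: 14.43
eef_pos: [0.4921, -0.1114, 0.1082]
tool_rot: [-0.871, 0.127, -0.333]
ft_force: [-0.1, 0.3, 0.3]
width: 0.003
```

Emit:
arm_command(xyz=[[0.002,0.005,-0.012],[0.002,0.005,-0.012],[0.002,0.005,-0.01]], angular=[[0,0,0],[0,0,0],[0,0,0]])

```text
time_s: 14.68
eef_pos: [0.503, -0.0971, 0.0753]
tool_rot: [-0.874, 0.12, -0.337]
ft_force: [-0.1, -0.9, 1.2]
width: -0.001
```

```bash
python3 - <<'E'
from h import *
q=np.load("q.npy"); report(q,[[-165,0,58],[-150,0,48],[-140,0,46]],.7)
E
```

```text
t 14.68 tcp [ 0.503  -0.0971  0.0753] F [-0.1 -0.9  1.2] wid -0.001 q [-0.71  0.3   2.01  0.71  1.2  -0.77]
tcp in box mm [-174.3  -13.3   75.3]
tool axes [[0.94, 0.24, 0.24], [-0.34, 0.59, 0.73], [0.03, -0.77, 0.64]]
to [-165, 0, 58] world [ 0.4935 -0.0839  0.058 ] delta [-0.0095  0.0132 -0.0173]
to [-150, 0, 48] world [ 0.4984 -0.0697  0.048 ] delta [ 0.0049  0.0142 -0.01  ]
to [-140, 0, 46] world [ 0.5017 -0.0603  0.046 ] delta [ 0.0033  0.0094 -0.002 ]
turn to tilt 0.7 [0.017 0.03  0.01 ]
```

Emit:
arm_command(xyz=[[-0.005,0.005,-0.008],[-0.004,0.007,-0.008],[-0.002,0.007,-0.006],[-0.001,0.007,-0.005]], angular=[[0.01,0.01,0],[0,0.01,0],[0,0,0],[0,0,0]])

```text
time_s: 15.02
eef_pos: [0.4951, -0.0723, 0.0487]
tool_rot: [-0.871, 0.135, -0.333]
ft_force: [0.1, 0.0, 0.6]
width: -0.001
```

```bash
python3 - <<'E'
from h import *
q=np.load("q.npy"); report(q,[[-150,0,48],[-140,0,46]],.7)
E
```

```text
t 15.02 tcp [ 0.4951 -0.0723  0.0487] F [0.1 0.  0.6] wid -0.001 q [-0.68  0.32  2.05  0.73  1.14 -0.78]
tcp in box mm [-153.5    2.2   48.7]
tool axes [[0.94, 0.23, 0.25], [-0.34, 0.6, 0.73], [0.02, -0.77, 0.64]]
to [-150, 0, 48] world [ 0.4984 -0.0697  0.048 ] delta [ 0.0033  0.0026 -0.0007]
to [-140, 0, 46] world [ 0.5017 -0.0603  0.046 ] delta [ 0.0033  0.0094 -0.002 ]
turn to tilt 0.7 [0.012 0.016 0.013]
```

Emit:
arm_command(xyz=[[0.002,0.006,0],[0.002,0.006,0],[0.002,0.005,0]], angular=[[0,0,0],[0,0,0],[0,0,0]])

```text
time_s: 15.27
eef_pos: [0.4991, -0.056, 0.0472]
tool_rot: [-0.879, 0.135, -0.329]
ft_force: [-24.8, -32.6, 18.8]
width: -0.001
```

Emit:
arm_command(xyz=[[0.001,0.004,0],[0.001,0.003,0]], angular=[[0,0,0],[0,0,0]])

```text
time_s: 15.43
eef_pos: [0.4986, -0.0571, 0.0476]
tool_rot: [-0.9, 0.129, -0.32]
ft_force: [-11.6, -12.4, 6.2]
width: -0.001
```

Firm contact at TCP box x of about -138 matches the lever's flat position. I'll retreat along the tool axis and check.

Emit:
arm_command(xyz=[[-0.006,-0.02,0.012],[-0.01,-0.025,0.02],[-0.01,-0.025,0.025],[-0.012,-0.03,0.02],[-0.012,-0.035,0.015]], angular=[[0,0,0],[0,0,0],[0,0,0],[0,0,0],[0,0,0]])

```text
time_s: 15.85
eef_pos: [0.443, -0.1871, 0.1415]
tool_rot: [-0.897, 0.132, -0.305]
ft_force: [1.0, -1.4, -0.3]
width: 0.002
```

Emit:
arm_command(xyz=[[-0.012,-0.035,0.015],[-0.012,-0.035,0.015],[-0.012,-0.035,0.01],[0,0,0]], angular=[[0,0,0],[0,0,0],[0,0,0],[0,0,0]])

```text
time_s: 16.18
eef_pos: [0.406, -0.3024, 0.1898]
tool_rot: [-0.908, 0.126, -0.312]
ft_force: [0.4, -0.7, -0.2]
width: -0.001
```

```bash
python3 - <<'E'
from h import *
import cv2
q=np.load("q.npy"); report(q,[])
off=np.load("off.npy")
a=[]
for n,o in(("top",(285,140)),("side",(255,110))):
    im=env.snapshot(n)[:,:,::-1];cv2.imwrite(f"pics/{n}6.png",im)
    a.append(cv2.resize(im[o[1]:o[1]+130,o[0]:o[0]+100],None,fx=4,fy=4,interpolation=cv2.INTER_CUBIC))
cv2.imwrite("pics/c6.png",np.hstack(a))
E
```

```text
t 16.18 tcp [ 0.406  -0.3024  0.1898] F [ 0.4 -0.7 -0.2] wid -0.001 q [-1.07  0.25  1.79  0.48  1.58 -0.87]
tcp in box mm [-400.1   10.9  189.8]
tool axes [[0.95, 0.21, 0.24], [-0.32, 0.57, 0.75], [0.02, -0.79, 0.61]]
turn to tilt 0 [-0.615  0.235 -0.018]
```

View pics/c6.png

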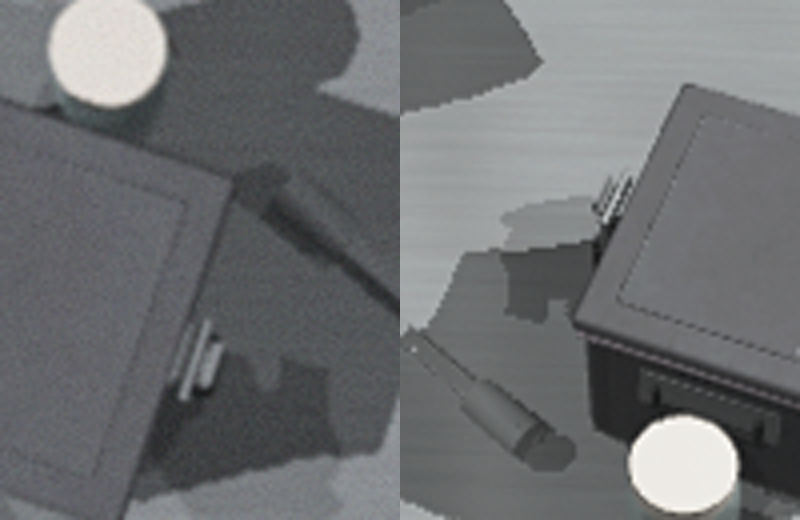

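The lever no longer sticks out. The bar is in the keeper at top (208,320)-(183,398), and the jar and scoop look undisturbed. I'm handing in.

```bash
python3 - <<'E'
from h import *
import cv2
for n in("top","side"):
    a=cv2.imread(f"pics/{n}0.png",0).astype(int)-cv2.imread(f"pics/{n}6.png",0); print(n,[(k,round(np.abs(a[s]).mean(),1)) for k,s in (("dish/jars/left",np.s_[150:330,135:215]),("right dish",np.s_[215:305,440:520]),("flask",np.s_[160:200,455:505]))] if n=="top" else "")
print(env.finish_job())
E
```

```text
top [('dish/jars/left', np.float64(4.0)), ('right dish', np.float64(14.4)), ('flask', np.float64(2.9))]
side 
the job is handed in; nothing more can be done
None
```

The box is shut as far as I can tell, and I handed it in after about 16 of the 54 s; no verdict came back. I pushed the lid down onto its seal, lifted the wire loop over the lip into the keeper, and pressed the lever flat. The first grip on the loop slipped as I lifted it, so I took a second grip lower on the side wires, and that one held.

**What the last checks showed:**
- **Loop:** after I let go, the bar was on the predicted keeper seat in the top view, behind the lip. It was still there in the final pictures.
- **Lever:** the press ended in hard contact where the lever's flat position should be. In the final pictures it no longer sticks out, and it stayed down after the arm backed off.
- **Lid:** it looks fully shut, but I did not measure how tightly it is pulled down.
- **Robot:** the arm was clear of everything, with wrist force near zero.
- **Surroundings:** the jar beside the box and the scoop look unmoved. Comparing the first and last top views shows little change around the flask, the other two jars and one dish.

**Checks that disagreed:**
- **Right-hand dish:** that comparison shows a larger change around this dish (14 grey levels, against 3 to 4 elsewhere). It is probably the arm and its shadow over that area, since the arm never went down near it, but I did not confirm this.
- **Camera heights:** the two cameras disagreed by about 6 mm in position, which put the loop bar's measured height roughly 10 mm too low. I relied on the latch geometry and the contact forces instead.

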